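Hold a bolt keeper down for screwing

ROBOT

A 6-joint arm with a two-finger parallel gripper is mounted at the origin on a cart in front of the work surface, level with it; the furniture and walls round the work are solid. World frame = base frame: x ahead of the robot, y to its left, z up, the work surface at z = 0. Lengths are in m, angles in rad, forces in N, time in s.
With the tool pointing down it reaches from about 0.325 to 0.775 m from the base axis. Payload 5.5 kg.
Tool frame: the origin (TCP) lies at the very end of the fingers, on their centre line; the grasp point (between the pads) lies 19 mm behind it; z points along the fingers, y is the line along which they close (so a half turn about z gives the same grasp; the last joint's range is limited). The gripper opens to 88 mm and grips with 3 to 60 N. Pads are 20 mm wide; open, the fingers measure 115 mm over their backs; the gripper's body (75 mm by 178 mm) begins 61 mm behind the grasp point.
Start: joints at [1.19, 0.091, 1.231, -0, 1.82, -0.057], TCP at [0.191, 0.569, 0.223] pointing down, gripper open.
Joint ranges: [-2.87, 2.87], [-0.86, 2.18], [0.17, 2.46], [-1.51, 4.65], [0.06, 2.69], [-2.65, 2.65]. Speed limits (rad/s): [2.57, 2.57, 3.01, 3.14, 3.14, 3.14].

INTERFACE

Orientations are given as a unit quaternion [w, x, y, z].
In Python, from plant import env gives the robot as it stands.
- The arm moves only by the tool move_arm, never from a script. Its argument "deltas" is a list of rows, each a list of 7 numbers: the shift along the world's x, y, z each as a share of 0.02 m, from -1 to 1, then the turn, a rotation vector about the world's x, y, z each as a share of 5 degrees, from -1 to 1, then the opening, from 0 (shut) to 1 (fully open). A call has 1 to 20 rows; each row shifts and turns the commanded pose from where the row before left it; what a row does not reach is not made up. A row lasts 1/12 s, in which the tool goes at most 41.7 mm and 7.16 degrees, less where a joint would pass 70% of its speed; a pose out of reach is approached as far as the arm can. A call with a number of a shift or a turn outside -1 to 1 is refused whole. A call with a gripper value outside its range is refused whole. The fingers move at their own pace and stop on an object; "squeeze" is the grip in N (left out, the last holds). Time passes only in rows, so rows that do not move let the fingers close. It gives the time, the measured TCP pose, the force, the opening and the grip force at its end, in the units of the state.
- env.get_state(): the state, without advancing time (a new reading comes with each control period).
- env.get_image(name): name is "scene" or "top" or "wrist"; returns (picture, depth): 420x560x3 uint8, red, green, blue; 420x560 float32, m along the optical axis (not along the pixel's ray), 0 where there is no reading.
- env.get_calibration(name): a dict with "vfov" (degrees; the focal length in pixels is half the picture's height over the tangent of half this angle, whatever the lens; pixels are square), "cx", "cy" (the principal point, pixels), "R" (3x3) and "t" (3): a world point X has camera coordinates R X + t; the wrist camera has in their place "hand_eye" (4x4, takes a point from camera to tool coordinates, whose origin is the TCP and whose axes are the flange's). Camera axes: x right, y down, z forward; pixel columns grow to the right and rows downward; lengths in m; the calibration is good to about 2 mm. A picture is of the moment at which its call begins: read the wrist's pose just before it. get_calibration takes no time and is no camera call.
- env.close_job(): hands the job in; it is judged then, once.
The state is a dict: "time_s": time; "joints": joint angles; "joint_vel": joint speeds; "effort": joint torques, N m; "tool_pos": TCP position; "orientation": TCP orientation; "ft_force": force on the tool from outside, world axes, zero at the start; "torque": the same for the moment, N m; "width": finger opening in m; "grasp_force": force on a finger pad.
Only numpy, scipy, OpenCV 4.12 (cv2) and the standard library are available. Lean on these libraries where they do the work, as an engineer would, in place of code of your own. Each camera call takes 0.05 s, during which the arm holds its last target. There are 200 camera calls.

TASK

Fit the big keeper for the barrel bolt of the hatch that lies on the worktop: set it flat and square inside its pencilled outline on the post and let go of it, then slide the bolt fully home through it. Last, be my third hand: press the keeper down onto the post with a steady force of about 12 newtons and finish while still pressing, so that I can drive its screws; leave the small spare keeper and everything else where they are.

Things in the scene. Friction and masses are not known exactly. Their poses are not given: they have to be found in the camera images.
- hatch: Small serving hatch laid flat on a fixed plywood board (180 mm along its x, 272 along y). Origin: centre of the board's underside, on the worktop; z up. A wooden leaf (160 x 173 mm) covers the -y part, a narrower wooden post the +y end, 4 mm apart; both tops are flush, 38 mm above the worktop. A steel barrel bolt lies on the leaf along y at x = 0.
- post: The hatch's wooden post, 160 mm along the hatch's x, 73 along y, 20 thick. Origin: centre of its underside, axes as the hatch's. It rests on springy feet: it starts to sink at about 2.4 N and then gives 1 mm for every 3 N, down to 8 mm.
- outline (a point): Centre of the thin dark pencilled rectangle on the post's top (86 mm along the hatch's x, 32 along y), where the big keeper belongs, its long side along the hatch's x. It lies 88.5 mm from the hatch's origin along its +y, 38 mm up. The point does not sink with the post. Axes: the hatch's.
- knob (a point): Grip point of the bolt's upright round steel knob: 14 mm in diameter, on its axis, 10 mm below its top, 40 mm above the leaf's top; the grip is 26 mm tall. It moves with the bolt, along the hatch's y. The bolt's two straps on the leaf reach 19 mm above the leaf.
- bolt_rod (a joint): How far the bolt is slid towards the post, m: 0 drawn back, 0.066 fully home at its stop; starts at 0 to 0.012. About 2 N of friction; stays where left. Rod 10 mm in diameter, round tip, axis 10 mm above the post's top. In the hatch's frame its tip is at y = 0.045 + value (the outline's centre at 0.0885), the knob at y = -0.075 + value.
- keeper_big: Big steel keeper, loose: a bridge with two flat ears, 82 mm (its x) by 28 (its y) by 34 high, 0.12 kg. Origin: centre of its underside, z up. The bridge is 36 mm wide along x, flat on top, with a tunnel along y 26 mm wide and 28 high, open underneath; each ear is 23 mm long, 4 thick, with a screw hole. Half a turn makes no difference.
- keeper_small: A spare, much smaller steel keeper of the same shape (52 x 18 x 16 mm), too low for this bolt; a bystander. Origin: centre of its underside.
- tape: Bystander: roll of masking tape lying flat, 104 mm wide, 25 high.
- dip_bowl: Bystander: small grey-blue dip bowl standing upside down, 82 mm wide, 34 high.
- tea_light: Bystander: tea light in a metal cup, 38 mm wide, 15 high.
- mug: Bystander: cream mug with dots and a handle, 93 mm high.
- tumbler: Bystander: pale tumbler, 72 mm wide, 85 high.
- glass: Bystander: tall clear glass, 68 mm wide, 137 high.
- wood_peg: Bystander: wooden clothes peg, 72 mm long.
- scissors: Bystander: scissors lying flat, 199 mm long.
There are look-alikes about, which are no part of the job. What is shaped like the keeper_big but blue or green is not meant.

How it is judged:
By the outcome, as a careful person would: the job done as asked, in the order asked, and still so for the second after the job is handed in, while the arm keeps its last pose, push and grip.
It also fails if it takes over 58 s, if anything falls off the work surface, if the arm or the gripper's body presses on something with over 40 N, if the wrist force passes 120 N, or if a joint passes its speed limit or range.

## Working session

There is one attempt and no reset: what is moved stays moved. The work goes in short steps, Python scripts to look and compute and a tool call to move; the robot and the scene stay as the last step left them, time stands still between calls to the robot, and variables do not carry over. Pictures are saved under pics/ and viewed, at most 10 in all, crops included, and the job is handed in when it is done.

Besides the shell and the picture viewer there is one more tool, called as name(argument=value, ...) on one line, values as JSON. move_arm: Moves the arm, as the interface text tells. Its arguments: {"type":"object","properties":{"deltas":{"type":"array"},"squeeze":{"type":"number"}},"required":["deltas"]}

```bash
mkdir -p pics; python3 - <<'E'
from plant import env
import cv2,numpy as np
for n in ("top","scene"):
    im,d=env.get_image(n); np.savez(f"pics/{n}0.npz",im=im,d=d)
    cv2.imwrite(f"pics/{n}0.png",cv2.resize(im[:,:,::-1],(800,600),interpolation=cv2.INTER_CUBIC))
    print(n,{k:np.round(v,4).tolist() for k,v in env.get_calibration(n).items()})
print(env.get_calibration("wrist"));print(env.get_state())
E
```

```text
top {'vfov': 48.1641, 'cx': 279.8813, 'cy': 216.3538, 'R': [[-0.022, -0.9998, -0.0011], [-0.9979, 0.022, -0.0607], [0.0607, -0.0003, -0.9982]], 't': [0.0129, 0.5426, 1.7571]}
scene {'vfov': 56.2218, 'cx': 281.751, 'cy': 208.8974, 'R': [[0.8899, -0.4561, -0.0006], [-0.266, -0.518, -0.813], [0.3705, 0.7237, -0.5823]], 't': [-0.4654, 0.207, 1.3017]}
{'vfov': 58.16717329771258, 'cx': 280.35719830315725, 'cy': 211.60469467648252, 'hand_eye': array([[ 5.91948731e-04, -9.57149779e-01, -2.89592733e-01,
         7.89990428e-02],
       [ 9.99999786e-01,  4.85590799e-04,  4.39118333e-04,
         3.59447864e-06],
       [-2.79678448e-04, -2.89592931e-01,  9.57149861e-01,
        -1.62794664e-01],
       [ 0.00000000e+00,  0.00000000e+00,  0.00000000e+00,
         1.00000000e+00]])}
{'time_s': 0.1, 'joints': array([ 1.19028735e+00,  9.17657233e-02,  1.23174334e+00,  4.45947352e-06,
        1.81979605e+00, -5.66760167e-02]), 'joint_vel': array([-0.00034157, -0.00136834, -0.00182537,  0.00066794, -0.00022667,
       -0.00078904]), 'effort': array([ 2.46569791e-03, -4.47858953e+01, -4.07571495e+01,  7.00309966e-02,
        2.83217384e-02, -1.15116463e-04]), 'tool_pos': array([0.19081125, 0.56857579, 0.22164313]), 'orientation': array([-1.87788308e-04,  1.61209316e-01,  9.86919867e-01, -8.35385379e-04]), 'ft_force': array([-0.26743879,  0.31991609,  0.19781995]), 'torque': array([-0.00241135, -0.07308878,  0.04213085]), 'grasp_force': 0.0, 'width': 0.08756459605805046}
```

View pics/top0.png

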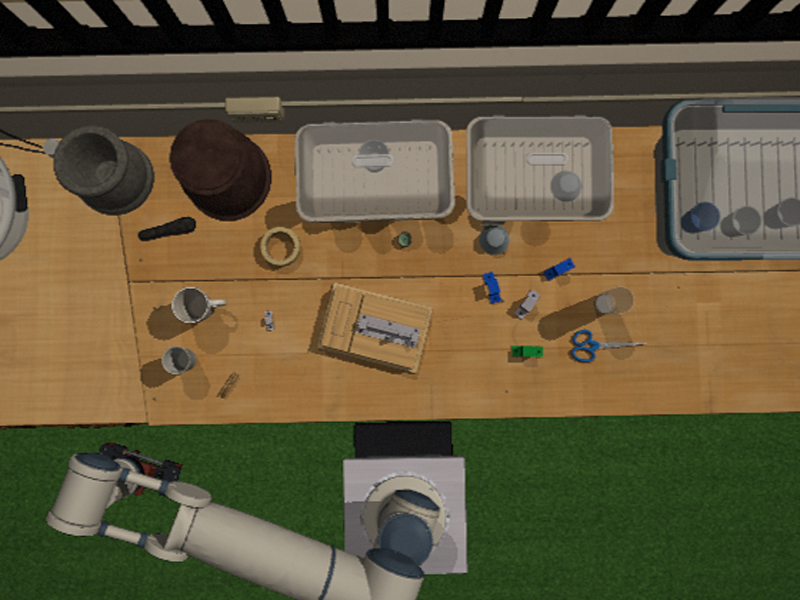

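View pics/scene0.png

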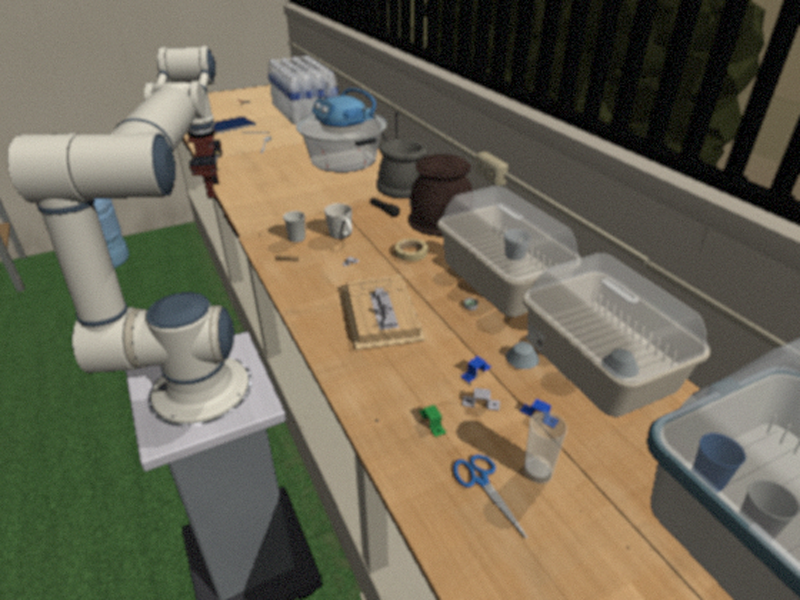

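The top view shows the grey big keeper at about (527,304), between the blue and green look-alikes. The hatch is at about (375,328), with its post on the left (world +y). The small keeper is at about (268,320). I'll compute rough positions, then look with the wrist camera.

```bash
cat > h.py <<'E'
import numpy as np,cv2
from scipy.spatial.transform import Rotation as Ro
from plant import env
def cam(n,st=None):
    c=env.get_calibration(n); f=210/np.tan(np.radians(c["vfov"]/2))
    if n=="wrist":
        q=st["orientation"]; R=Ro.from_quat([q[1],q[2],q[3],q[0]]).as_matrix()
        H=np.array(c["hand_eye"]); A=R@H[:3,:3]; o=R@H[:3,3]+st["tool_pos"]
    else:
        A=np.array(c["R"]).T; o=-A@np.array(c["t"])
    return f,c["cx"],c["cy"],A,o
def ray(C,uv,z):
    f,cx,cy,A,o=C; uv=np.atleast_2d(uv).astype(float)
    d=np.c_[(uv[:,0]-cx)/f,(uv[:,1]-cy)/f,np.ones(len(uv))]@A.T
    return o+d*((z-o[2])/d[:,2])[:,None]
def cloud(C,D):
    f,cx,cy,A,o=C; v,u=np.indices(D.shape)
    return np.stack([(u-cx)/f*D,(v-cy)/f*D,D],-1)@A.T+o
def pose(st): 
    q=st["orientation"];R=Ro.from_quat([q[1],q[2],q[3],q[0]]).as_matrix()
    return st["tool_pos"],np.degrees(np.arctan2(R[1,1],R[0,1])),R
E
python3 - <<'E'
from h import *
C=cam("top"); s=.7
for n,u,v,z in [("keeper",527,304,.03),("keeptop",527,304,.0),("hatch",375,328,.038),("outline",341,318,.038),("small",268,320,.01),("blue",491,288,.02),("green",527,352,.02),("knob",380,340,.08)]:
    print(n,ray(C,[u*s,v*s],z).round(3))
d=np.load("pics/top0.npz")["d"];P=cloud(C,d);print(P[213,369],P[223,239],P[250,220])
p,a,R=pose(env.get_state());print(p,a,R.round(3))
E
```

```text
keeper [[ 0.548 -0.333  0.03 ]]
keeptop [[ 0.55  -0.339  0.   ]]
hatch [[0.493 0.067 0.038]]
outline [[0.522 0.155 0.038]]
small [[0.522 0.351 0.01 ]]
blue [[ 0.593 -0.241  0.02 ]]
green [[ 0.422 -0.331  0.02 ]]
knob [[0.461 0.053 0.08 ]]
[ 0.54732898 -0.33373567  0.02720439] [0.51988839 0.15352607 0.04052137] [0.42096622 0.23015187 0.00540237]
[0.19081125 0.56857579 0.22164313] 71.44580564015189 [[-0.948  0.318 -0.001]
 [ 0.318  0.948 -0.002]
 [ 0.    -0.002 -1.   ]]
```

move_arm(deltas=[[0.6,-1,0,0,0,-0.9,1],[0.6,-1,0,0,0,-0.9,1],[0.6,-1,0,0,0,-0.9,1],[0.6,-1,0,0,0,-0.9,1],[0.6,-1,0,0,0,-0.9,1],[0.6,-1,0,0,0,-0.9,1],[0.6,-1,0,0,0,-0.9,1],[0.6,-1,0,0,0,-0.9,1],[0.6,-1,0,0,0,-0.9,1],[0.6,-1,0,0,0,-0.9,1],[0.6,-1,0,0,0,-0.9,1],[0.6,-1,0,0,0,-0.9,1],[0.6,-1,0,0,0,-0.9,1],[0.6,-1,0,0,0,-0.9,1],[0.6,-1,0,0,0,-0.9,1],[0.6,-1,0,0,0,-0.9,1],[0.6,-1,0,0,0,-0.9,1],[0.6,-1,0,0,0,-0.9,1],[0.6,-1,0,0,0,-0.9,1],[0.6,-1,0,0,0,-0.9,1]])

```text
time_s: 1.77
tool_pos: [0.4312, 0.1677, 0.2222]
orientation: [-0.0, 0.813, 0.582, -0.0]
ft_force: [-0.2, 0.7, -0.0]
width: 0.0875
grasp_force: 0.0
```

move_arm(deltas=[[0.6,-1,0,0,0,0,1],[0.6,-1,0,0,0,0,1],[0.6,-1,0,0,0,0,1],[0.6,-1,0,0,0,0,1],[0.6,-0.7,-0.5,0,0,0,1],[0,0,0,0,0,0,1],[0,0,0,0,0,0,1],[0,0,0,0,0,0,1]])

```text
time_s: 2.43
tool_pos: [0.4905, 0.0753, 0.2125]
orientation: [-0.0, 0.812, 0.584, -0.0]
ft_force: [-0.4, 0.6, -0.6]
width: 0.0882
grasp_force: 0.0
```

```bash
python3 - <<'E'
from h import *
st=env.get_state(); im,d=env.get_image("wrist"); np.savez("pics/w1.npz",im=im,d=d,p=st["tool_pos"],q=st["orientation"])
cv2.imwrite("pics/w1.png",cv2.resize(im[:,:,::-1],(800,600),interpolation=cv2.INTER_CUBIC))
print(st["time_s"],pose(st)[:2],st["joints"].round(2),st["joint_vel"].round(3))
E
```

```text
2.4333 (array([0.49045347, 0.07533961, 0.21251455]), np.float64(-18.54614473647969)) [ 0.08 -0.19  1.52  0.    1.81  0.41] [ 0.015 -0.013 -0.005  0.    -0.004 -0.003]
```

View pics/w1.png

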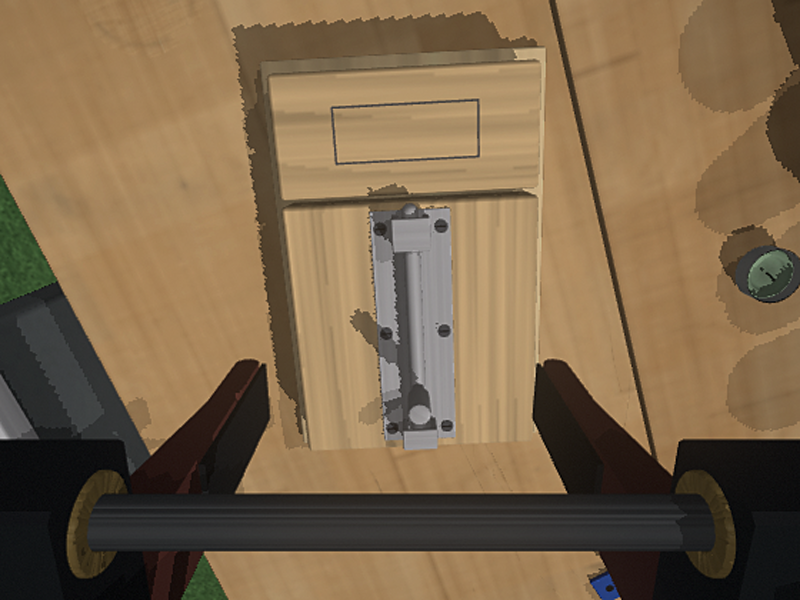

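The wrist view shows the outline's corners at about (332,107), (478,99), (479,156) and (337,164). The knob's top is at (420,414) and the rod tip at (409,208).

```bash
cat >> h.py <<'E'
def outline(im,C,lo,hi,z=.038):
    g=cv2.cvtColor(im,cv2.COLOR_RGB2GRAY); bh=cv2.morphologyEx(g,cv2.MORPH_BLACKHAT,np.ones((9,9)))
    m=np.zeros_like(g); m[lo[1]:hi[1],lo[0]:hi[0]]=(bh[lo[1]:hi[1],lo[0]:hi[0]]>35)*255
    m=cv2.morphologyEx(m,cv2.MORPH_CLOSE,np.ones((3,3)))
    cs,_=cv2.findContours(m,cv2.RETR_EXTERNAL,cv2.CHAIN_APPROX_NONE); c=max(cs,key=cv2.contourArea)
    P=ray(C,c[:,0],z)[:,:2]; return cv2.minAreaRect((P*1000).astype(np.float32))
E
python3 - <<'E'
from h import *
f=np.load("pics/w1.npz"); st=dict(tool_pos=f["p"],orientation=f["q"]); C=cam("wrist",st)
print("outline mm",outline(f["im"],C,(222,62),(345,122)))
print(ray(C,np.array([[332,107],[478,99],[479,156],[337,164]])*.7,.038).round(4).tolist())
P=cloud(C,f["d"]); 
print("post top z",np.median(P[80:105,250:320,2])," table",np.median(P[200:230,120:160,2]))
k=P[270:305,270:320]; m=(k[...,2]>.07)&(k[...,2]<.1); print("knob cloud",k[m].mean(0),m.sum(),k[m][:,2].max())
print("knob ray",ray(C,np.array([420,414])*.7,.088),"tip",ray(C,np.array([409,206])*.7,.048))
E
```

```text
outline mm ((520.4937744140625, 153.9739227294922), (33.518768310546875, 87.50643157958984), 74.37350463867188)
[[0.4839, 0.1808, 0.038], [0.5666, 0.1578, 0.038], [0.5582, 0.1266, 0.038], [0.4753, 0.1494, 0.038]]
post top z 0.038713350320753986  table 0.0005057235079570233
knob cloud [0.47800799 0.00187096 0.08431405] 320 0.09073545592662291
knob ray [[ 0.47775611 -0.00089069  0.088     ]] tip [[0.50899754 0.11271554 0.048     ]]
```

move_arm(deltas=[[0.14,-1,0,0,0,-0.5,1],[0.14,-1,0,0,0,-0.5,1],[0.14,-1,0,0,0,-0.5,1],[0.14,-1,0,0,0,-0.5,1],[0.14,-1,0,0,0,-0.4,1],[0.14,-1,0,0,0,0,1],[0.14,-1,0,0,0,0,1],[0.14,-1,0,0,0,0,1],[0.14,-1,0,0,0,0,1],[0.14,-1,0,0,0,0,1],[0.14,-1,0,0,0,0,1],[0.14,-1,0,0,0,0,1],[0.14,-1,0,0,0,0,1],[0.14,-1,0,0,0,0,1],[0.14,-1,0,0,0,0,1],[0.14,-1,0,0,0,0,1],[0.14,-1,0,0,0,0,1],[0.14,-1,0,0,0,0,1],[0.14,-1,0,0,0,0,1],[0.14,-1,0,0,0,0,1]])

```text
time_s: 4.15
tool_pos: [0.5475, -0.3248, 0.2134]
orientation: [0.0, 0.868, 0.497, 0.0]
ft_force: [-0.4, -0.5, 0.4]
width: 0.0881
grasp_force: 0.0
```

move_arm(deltas=[[0.1,-0.5,0,0,0,0,1],[0,0,0,0,0,0,1],[0,0,0,0,0,0,1],[0,0,0,0,0,0,1]])

```text
time_s: 4.48
tool_pos: [0.5492, -0.3338, 0.213]
orientation: [-0.0, 0.868, 0.496, 0.0]
ft_force: [0.3, 0.5, 0.0]
width: 0.0882
grasp_force: 0.0
```

```bash
python3 - <<'E'
from h import *
st=env.get_state(); im,d=env.get_image("wrist"); np.savez("pics/w2.npz",im=im,d=d,p=st["tool_pos"],q=st["orientation"])
cv2.imwrite("pics/w2.png",cv2.resize(im[:,:,::-1],(800,600),interpolation=cv2.INTER_CUBIC))
print(st["time_s"],pose(st)[:2],st["joints"].round(2))
C=cam("wrist",st);P=cloud(C,d)
hsv=cv2.cvtColor(im,cv2.COLOR_RGB2HSV)
m=((hsv[...,1]<60)&(P[...,2]>.026)&(P[...,2]<.042)&(np.hypot(P[...,0]-.548,P[...,1]+.335)<.06))
print("bridge top",m.sum(),P[m].mean(0),cv2.minAreaRect((P[m][:,:2]*1000).astype(np.float32)))
m=((hsv[...,1]<60)&(P[...,2]>.002)&(P[...,2]<.042)&(np.hypot(P[...,0]-.548,P[...,1]+.335)<.06))
print("all",m.sum(),cv2.minAreaRect((P[m][:,:2]*1000).astype(np.float32)))
E
```

```text
4.4833 (array([ 0.54919545, -0.33382627,  0.21298225]), np.float64(-30.48261927552812)) [-0.6   0.21  1.12  0.    1.81 -0.07]
bridge top 1142 [ 0.55099901 -0.33668169  0.0344736 ] ((550.693115234375, -337.21697998046875), (28.01471710205078, 35.971588134765625), 51.837440490722656)
all 2303 ((562.7152099609375, -321.90020751953125), (67.54977416992188, 81.92664337158203), 51.92684555053711)
```

View pics/w2.png

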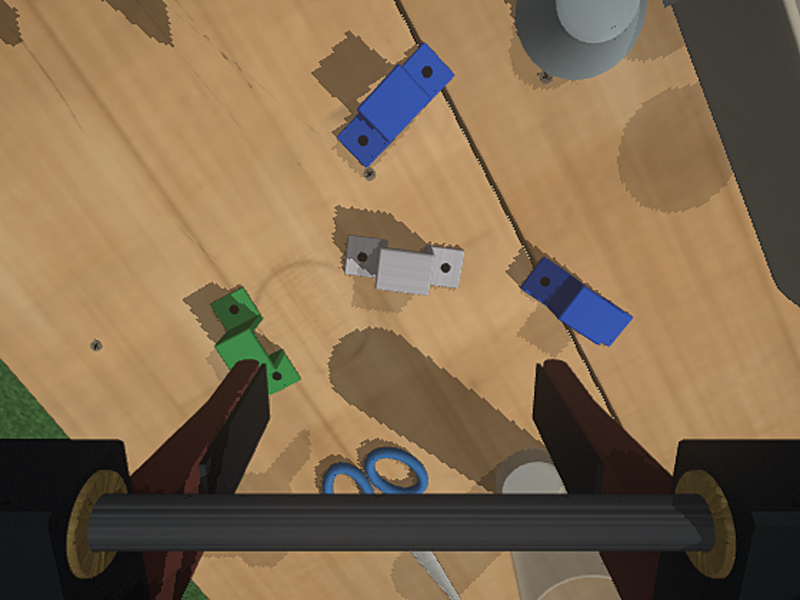

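Grey keeper: bridge at (404,270), ears either side, turned 7–8° from the tool. Blue at (395,105) and (575,300), green at (255,340). The glass is near the bottom, around (540,500), so I'll check that the gripper body clears it.

```bash
python3 - <<'E'
from h import *
f=np.load("pics/w2.npz");C=cam("wrist",dict(tool_pos=f["p"],orientation=f["q"]))
Cs=cam("scene");Ct=cam("top")
print("scene base",ray(Cs,np.array([540,466])*.7,0.005),"top base/top",ray(Ct,np.array([[605,302]])*.7,0),ray(Ct,np.array([[621,298]])*.7,.137),"wrist top",ray(C,np.array([535,480])*.7,.137))
a=np.radians(-38.2);y=np.array([np.cos(a),np.sin(a)]);x=np.array([-y[1],y[0]]);c=np.array([.5507,-.3372])
for p in (ray(Cs,np.array([540,466])*.7,0.005)[0,:2],ray(Ct,np.array([[605,302]])*.7,0)[0,:2]):
    print("tool x,y of glass",(p-c)@x,(p-c)@y)
E
```

```text
scene base [[ 0.55514621 -0.53642142  0.005     ]] top base/top [[ 0.55058631 -0.54673856  0.        ]] [[ 0.55073145 -0.54451461  0.137     ]] wrist top [[ 0.56485656 -0.44464147  0.137     ]]
tool x,y of glass -0.15380995383334886 0.126694278771345
tool x,y of glass -0.164737630345981 0.12949106594610776
```

move_arm(deltas=[[0.04,-0.08,0,0,0,-0.77,0.65],[0.04,-0.09,-1,0,0,-0.77,0.65],[0,0,-1,0,0,0,0.65],[0,0,-1,0,0,0,0.65],[0,0,-1,0,0,0,0.65],[0,0,-1,0,0,0,0.65],[0,0,-1,0,0,0,0.65],[0,0,-1,0,0,0,0.65],[0,0,-1,0,0,0,0.65],[0,0,-0.5,0,0,0,0.65],[0,0,0,0,0,0,0.65],[0,0,0,0,0,0,0.65],[0,0,0,0,0,0,0.65]])

```text
time_s: 5.62
tool_pos: [0.5513, -0.3387, 0.0446]
orientation: [0.001, 0.9, 0.437, 0.001]
ft_force: [0.6, 0.6, 0.9]
width: 0.0571
grasp_force: 0.0
```

```bash
python3 - <<'E'
from h import *
st=env.get_state();print(pose(st)[:2],st["width"],st["ft_force"])
E
```

```text
(array([ 0.55132408, -0.3387431 ,  0.04457923]), np.float64(-38.23257832134498)) 0.05711347903933194 [0.60708554 0.60046256 0.89611947]
```

move_arm(deltas=[[-0.03,0.08,-0.6,0,0,0,0.65],[0,0,-0.6,0,0,0,0.65],[0,0,-0.4,0,0,0,0.65],[0,0,-0.25,0,0,0,0.65],[0,0,0,0,0,0,0.65],[0,0,0,0,0,0,0.65],[0,0,0,0,0,0,0.3],[0,0,0,0,0,0,0.3],[0,0,0,0,0,0,0.3],[0,0,0,0,0,0,0.3],[0,0,0,0,0,0,0.3],[0,0,0,0,0,0,0.3]], squeeze=25)

```text
time_s: 6.62
tool_pos: [0.5499, -0.337, 0.0055]
orientation: [-0.0, 0.9, 0.436, -0.0]
ft_force: [-0.5, -0.3, -1.2]
width: 0.0359
grasp_force: 25.0
```

move_arm(deltas=[[0,0,0.5,0,0,0,0.3],[0,0,1,0,0,0,0.3],[0,0,1,0,0,0,0.3],[0,0.5,1,0,0,0,0.3],[-0.06,1,1,0,0,0,0.3],[-0.06,1,1,0,0,0,0.3],[-0.06,1,1,0,0,0,0.3],[-0.06,1,0.3,0,0,0.4,0.3],[-0.06,1,0,0,0,0.4,0.3],[-0.06,1,0,0,0,0.4,0.3],[-0.06,1,0,0,0,0.4,0.3],[-0.06,1,0,0,0,0.4,0.3],[-0.06,1,0,0,0,0.4,0.3],[-0.06,1,0,0,0,0.4,0.3],[-0.06,1,0,0,0,0.4,0.3],[-0.06,1,0,0,0,0.4,0.3],[-0.06,1,0,0,0,0.4,0.3],[-0.06,1,0,0,0,0.4,0.3],[-0.06,1,0,0,0,0.1,0.3],[-0.06,1,0,0,0,0,0.3]])

```text
time_s: 8.28
tool_pos: [0.5304, -0.006, 0.1424]
orientation: [0.0, 0.797, 0.604, 0.0]
ft_force: [0.1, 0.7, -1.9]
width: 0.0358
grasp_force: 25.0
```

move_arm(deltas=[[-0.06,1,0,0,0,0,0.3],[-0.06,1,0,0,0,0,0.3],[-0.06,1,0,0,0,0,0.3],[-0.06,1,0,0,0,0,0.3],[-0.06,1,0,0,0,0,0.3],[-0.06,1,0,0,0,0,0.3],[-0.06,1,0,0,0,0,0.3],[-0.06,1,0,0,0,0,0.3],[0,0,0,0,0,0,0.3],[0,0,0,0,0,0,0.3],[0,0,0,0,0,0,0.3]])

```text
time_s: 9.2
tool_pos: [0.5211, 0.1525, 0.142]
orientation: [0.0, 0.797, 0.604, -0.0]
ft_force: [0.1, -1.0, -2.0]
width: 0.0357
grasp_force: 25.0
```

```bash
python3 - <<'E'
from h import *
st=env.get_state(); im,d=env.get_image("wrist"); np.savez("pics/w3.npz",im=im,d=d,p=st["tool_pos"],q=st["orientation"])
cv2.imwrite("pics/w3.png",cv2.resize(im[:,:,::-1],(800,600),interpolation=cv2.INTER_CUBIC))
print(st["time_s"],pose(st)[:2],st["width"],st["joints"].round(2))
E
```

```text
9.2 (array([0.52112095, 0.1524931 , 0.14195844]), np.float64(-15.747577229344333)) 0.035714332473377144 [ 0.22 -0.06  1.53 -0.    1.68  0.5 ]
```

View pics/w3.png

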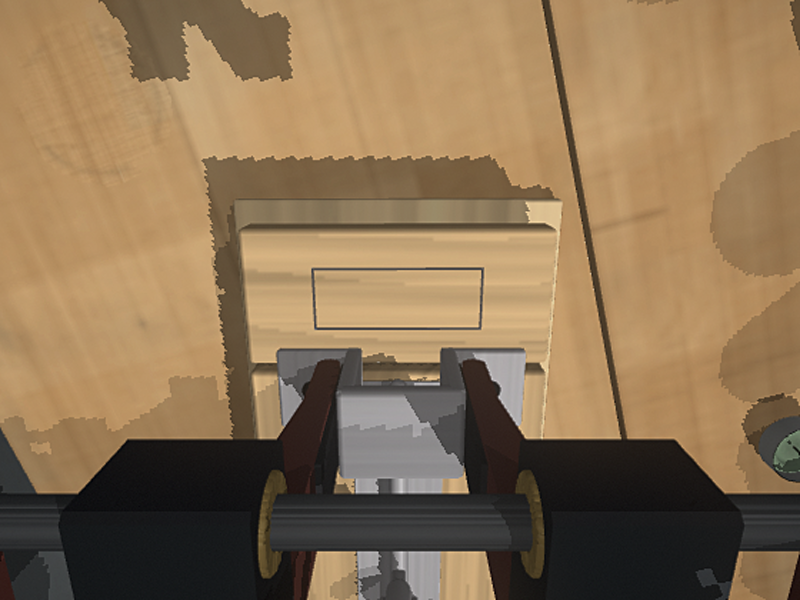

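The keeper sits level in the grip, with its ears' front edge at row 349. The outline is at (312–483, 268–329), parallel to it. I'll re-measure both from this view.

```bash
python3 - <<'E'
from h import *
f=np.load("pics/w3.npz"); st=dict(tool_pos=f["p"],orientation=f["q"]); C=cam("wrist",st);im,d=f["im"],f["d"]
print("outline",outline(im,C,(205,178),(350,240)))
P=cloud(C,d);c=f["p"];R=pose(st)[2]
L=(P-c)@R  # tool coords
z0=L[...,2][295:325,250:310]; print("bridge top tool z",np.median(z0))
m=(abs(L[...,2]-np.median(z0))<.004)&(abs(L[...,0])<.03)&(abs(L[...,1])<.0195)
m=cv2.morphologyEx(m.astype(np.uint8),cv2.MORPH_OPEN,np.ones((5,5)))>0
print(m.sum(),L[m].mean(0),cv2.minAreaRect((L[m][:,:2]*1000).astype(np.float32)))
# front ear edge at its top plane z (tool): underside at +.0055 => ear top +.0015
zt=c[2]-.0015; e=ray(C,np.array([[278,349],[523,349]])*.7,zt); print(((e-c)@R).round(4).tolist())
E
```

```text
outline ((520.410400390625, 153.80953979492188), (32.99224853515625, 87.87882232666016), 74.26471710205078)
bridge top tool z -0.02927884421573732
5859 [ 0.00136482  0.00053561 -0.02913939] ((0.15352630615234375, -0.10694122314453125), (28.64242172241211, 38.45874786376953), 1.1355016231536865)
[[0.0139, -0.0394, 0.0015], [0.0139, 0.0406, 0.0015]]
```

move_arm(deltas=[[-0.03,0.07,-1,0,0,0,0.3],[0,0,-1,0,0,0,0.3],[0,0,-1,0,0,0,0.3],[0,0,-0.8,0,0,0,0.3],[0,0,-0.5,0,0,0,0.3],[0,0,-0.2,0,0,0,0.3],[0,0,0,0,0,0,0.3],[0,0,0,0,0,0,0.3],[0,0,0,0,0,0,0.3],[0,0,0,0,0,0,0.3]])

```text
time_s: 10.08
tool_pos: [0.5213, 0.1545, 0.0531]
orientation: [0.0, 0.797, 0.604, 0.001]
ft_force: [0.1, 0.8, -2.2]
width: 0.036
grasp_force: 25.0
```

```bash
python3 - <<'E'
from h import *
st=env.get_state();print(pose(st)[:2],st["width"],st["ft_force"])
E
```

```text
(array([0.52130137, 0.15454748, 0.05307971]), np.float64(-15.75565175866474)) 0.035954489074866036 [ 0.07386938  0.84261536 -2.2176515 ]
```

move_arm(deltas=[[-0.04,-0.02,-0.15,0,0,0,0.3],[0,0,-0.15,0,0,0,0.3],[0,0,-0.1,0,0,0,0.3],[0,0,0,0,0,0,0.3],[0,0,0,0,0,0,0.3],[0,0,0,0,0,0,0.3]])

```text
time_s: 10.58
tool_pos: [0.5196, 0.154, 0.0435]
orientation: [-0.0, 0.797, 0.604, -0.0]
ft_force: [-0.2, -0.7, -1.1]
width: 0.0361
grasp_force: 25.0
```

move_arm(deltas=[[0,0,-0.04,0,0,0,0.3],[0,0,0,0,0,0,0.3],[0,0,0,0,0,0,0.3]])

```text
time_s: 10.83
tool_pos: [0.5197, 0.1541, 0.0432]
orientation: [-0.0, 0.797, 0.604, 0.0]
ft_force: [-2.5, -0.5, 0.5]
width: 0.036
grasp_force: 25.0
```

```bash
python3 - <<'E'
from h import *
st=env.get_state();print(pose(st)[:2],st["width"],st["ft_force"])
E
```

```text
(array([0.51969942, 0.15406181, 0.04318847]), np.float64(-15.749600170058278)) 0.03603119159301577 [-2.45289255 -0.47215612  0.54188454]
```

move_arm(deltas=[[0,0,0,0,0,0,0.45],[0,0,0,0,0,0,0.55],[0,0,0,0,0,0,0.6],[0,0,0,0,0,0,0.6],[0,0,0,0,0,0,0.6],[0,0,0.5,0,0,0,0.6],[0,0,1,0,0,0,0.6],[0,0,1,0,0,0,0.6],[-0.27,-0.96,1,0,0,0,0.6],[-0.27,-0.96,1,0,0,0,0.6],[-0.27,-0.96,1,0,0,0,0.6],[-0.27,-0.96,1,0,0,0,0.6],[0,0,0,0,0,0,0.6],[0,0,0,0,0,0,0.6],[0,0,0,0,0,0,0.6]])

```text
time_s: 12.08
tool_pos: [0.4981, 0.0777, 0.1724]
orientation: [-0.0, 0.797, 0.603, 0.0]
ft_force: [-0.6, 1.0, -0.4]
width: 0.0525
grasp_force: 0.0
```

```bash
cat > look.py <<'E'
from h import *
import sys
n=sys.argv[1]
st=env.get_state(); im,d=env.get_image("wrist"); np.savez(f"pics/{n}.npz",im=im,d=d,p=st["tool_pos"],q=st["orientation"])
cv2.imwrite(f"pics/{n}.png",cv2.resize(im[:,:,::-1],(800,600),interpolation=cv2.INTER_CUBIC))
C=cam("wrist",st);P=cloud(C,d); print(st["time_s"],pose(st)[:2])
m=(abs(P[...,2]-.072)<.005)&(np.hypot(P[...,0]-.5205,P[...,1]-.154)<.035)
print("bridge",m.sum(),P[m].mean(0),cv2.minAreaRect((P[m][:,:2]*1000).astype(np.float32)))
yh=np.array([np.cos(np.radians(74.3)),np.sin(np.radians(74.3))]);q=P[...,:2]-np.array([.5205,.1539]);a=q@yh;b=q@np.array([yh[1],-yh[0]])
m=(abs(P[...,2]-.085)<.007)&(abs(b)<.012)&(a<-.06)&(a>-.2)
print("knob",m.sum(),P[m].mean(0) if m.any() else 0,"along",a[m].mean() if m.any() else 0)
E
python3 look.py w4
```

```text
12.0833 (array([0.49805298, 0.07765331, 0.17238733]), np.float64(-15.759877553466424))
bridge 2315 [0.52043619 0.15382065 0.07265891] ((520.3545532226562, 153.88980102539062), (27.61453628540039, 35.87611389160156), 74.35366821289062)
knob 343 [0.47785117 0.00156546 0.08663017] along -0.15819199865189726
```

View pics/w4.png

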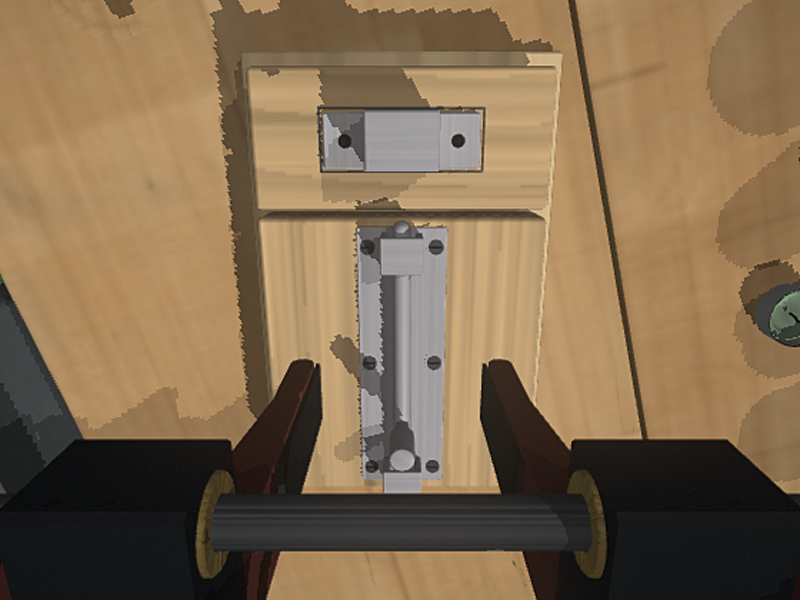

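The keeper lies square inside its outline, with a margin all round at (319–484, 108–171). The knob's top is at (402,460). Next I grip the knob.

move_arm(deltas=[[-0.26,-0.97,0,0,0,0,0.5],[-0.26,-0.97,0,0,0,0,0.5],[-0.26,-0.97,0,0,0,0,0.5],[-0.26,-0.97,0,0,0,0,0.5],[0,0,-1,0,0,0,0.5],[0,0,-1,0,0,0,0.5],[0,0,-1,0,0,0,0.5],[0,0,-1,0,0,0,0.5],[0,0,-0.8,0,0,0,0.5],[0,0,-0.4,0,0,0,0.5],[0,0,0,0,0,0,0.5],[0,0,0,0,0,0,0.5]])

```text
time_s: 13.13
tool_pos: [0.477, 0.0001, 0.0682]
orientation: [-0.001, 0.797, 0.604, -0.001]
ft_force: [0.4, 0.7, 0.2]
width: 0.0441
grasp_force: 0.0
```

move_arm(deltas=[[0,0,0,0,0,0,0.3],[0,0,0,0,0,0,0.1],[0,0,0,0,0,0,0.05],[0,0,0,0,0,0,0.05],[0,0,0,0,0,0,0.05],[0,0,0,0,0,0,0.05]], squeeze=20)

```text
time_s: 13.63
tool_pos: [0.4766, -0.0001, 0.0694]
orientation: [-0.001, 0.797, 0.604, -0.0]
ft_force: [-5.2, 2.0, 5.6]
width: 0.0135
grasp_force: 20.0
```

move_arm(deltas=[[0.07,0.24,0,0,0,0,0.05],[0.135,0.48,0,0,0,0,0.05],[0.135,0.48,0,0,0,0,0.05],[0.135,0.48,0,0,0,0,0.05],[0.135,0.48,0,0,0,0,0.05],[0.135,0.48,0,0,0,0,0.05],[0,0,0,0,0,0,0.05],[0,0,0,0,0,0,0.05]])

```text
time_s: 14.3
tool_pos: [0.4917, 0.0538, 0.0694]
orientation: [-0.001, 0.797, 0.604, 0.0]
ft_force: [-4.7, 3.8, 4.1]
width: 0.0133
grasp_force: 20.0
```

```bash
python3 look.py w5
```

```text
14.3 (array([0.49169286, 0.05375058, 0.06939303]), np.float64(-15.678583238262124))
bridge 6512 [0.51981532 0.15244806 0.072666  ] ((519.7802734375, 152.31898498535156), (25.486848831176758, 36.10796356201172), 74.57816314697266)
knob 1448 [0.49335427 0.05736293 0.086436  ] along -0.10028108449758087
```

move_arm(deltas=[[0.03,0.1,0,0,0,0,0.05],[0.03,0.1,0,0,0,0,0.05],[0,0,0,0,0,0,0.05],[0,0,0,0,0,0,0.05]])

```text
time_s: 14.68
tool_pos: [0.4926, 0.0568, 0.0694]
orientation: [-0.001, 0.797, 0.604, -0.001]
ft_force: [-5.7, 1.6, 4.9]
width: 0.0136
grasp_force: 20.0
```

move_arm(deltas=[[0.03,0.1,0,0,0,0,0.05],[0,0,0,0,0,0,0.05],[0,0,0,0,0,0,0.05]])

```text
time_s: 14.93
tool_pos: [0.4931, 0.0587, 0.0694]
orientation: [-0.001, 0.797, 0.604, -0.001]
ft_force: [-5.3, 0.7, 5.5]
width: 0.0134
grasp_force: 20.0
```

move_arm(deltas=[[0.03,0.1,0,0,0,0,0.05],[0,0,0,0,0,0,0.05],[0,0,0,0,0,0,0.05]])

```text
time_s: 15.18
tool_pos: [0.4936, 0.0607, 0.0694]
orientation: [-0.001, 0.797, 0.604, -0.001]
ft_force: [-5.9, 0.3, 4.8]
width: 0.0133
grasp_force: 20.0
```

Not yet at the stop: it is still moving freely.

move_arm(deltas=[[0.03,0.1,0,0,0,0,0.05],[0,0,0,0,0,0,0.05],[0,0,0,0,0,0,0.05]])

```text
time_s: 15.43
tool_pos: [0.4937, 0.0608, 0.0694]
orientation: [0.0, 0.798, 0.603, -0.003]
ft_force: [-8.5, -5.0, 6.9]
width: 0.013
grasp_force: 20.0
```

move_arm(deltas=[[0.03,0.1,0,0,0,0,0.05],[0,0,0,0,0,0,0.05],[0,0,0,0,0,0,0.05]])

```text
time_s: 15.68
tool_pos: [0.4937, 0.0609, 0.0693]
orientation: [0.001, 0.798, 0.603, -0.004]
ft_force: [-11.6, -12.6, 9.1]
width: 0.0135
grasp_force: 20.0
```

move_arm(deltas=[[0.03,0.1,0,0,0,0,0.05],[0,0,0,0,0,0,0.05],[0,0,0,0,0,0,0.05]])

```text
time_s: 15.93
tool_pos: [0.4939, 0.0615, 0.0693]
orientation: [0.002, 0.798, 0.602, -0.005]
ft_force: [-13.8, -17.8, 9.8]
width: 0.0134
grasp_force: 20.0
```

move_arm(deltas=[[0,0,0,0,0,0,0.3],[0,0,0,0,0,0,0.5],[0,0,0,0,0,0,0.6],[0,0,0,0,0,0,0.6],[0,0,1,0,0,0,0.6],[0,0,1,0,0,0,0.6],[0,0,1,0,0,0,0.6],[0,0,1,0,0,0,0.6],[0,0,0.5,0,0,0,0.6],[0,0,0,0,0,0,0.6],[0,0,0,0,0,0,0.6]])

```text
time_s: 16.85
tool_pos: [0.4966, 0.0666, 0.1587]
orientation: [0.0, 0.797, 0.604, 0.0]
ft_force: [-0.7, 1.0, -0.9]
width: 0.0531
grasp_force: 0.0
```

```bash
python3 look.py w6
```

```text
16.85 (array([0.49662782, 0.06661221, 0.15865404]), np.float64(-15.735962847688514))
bridge 2735 [0.52031807 0.15379069 0.07258725] ((520.2915649414062, 153.71859741210938), (28.013038635253906, 35.97275924682617), 74.29026794433594)
knob 396 [0.49465118 0.06167763 0.08726369] along -0.09577641197095195
```

View pics/w6.png

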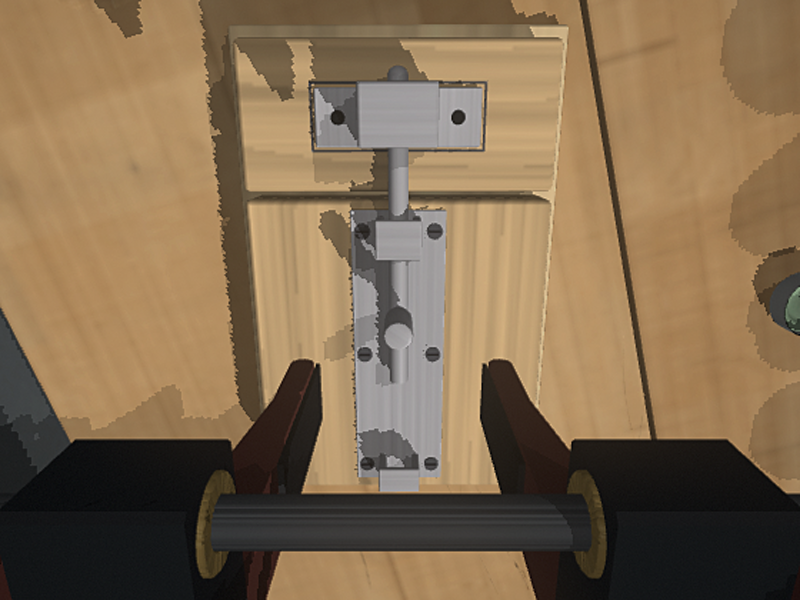

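Bolt is home: the knob's top is at (398,333) and the rod tip shows beyond the keeper at (398,72), which hasn't moved. Next I shut the fingers and go above the bridge.

move_arm(deltas=[[0.24,0.87,0,0,0,0,0],[0.24,0.87,0,0,0,0,0],[0.24,0.87,0,0,0,0,0],[0.24,0.87,0,0,0,0,0],[0.24,0.87,0,0,0,0,0],[0,0,-1,0,0,0,0],[0,0,-1,0,0,0,0],[0,0,-1,0,0,0,0],[0,0,-0.5,0,0,0,0],[0,0,0,0,0,0,0],[0,0,0,0,0,0,0],[0,0,0,0,0,0,0],[0,0,0,0,0,0,0]])

```text
time_s: 17.98
tool_pos: [0.5212, 0.1535, 0.0904]
orientation: [0.0, 0.797, 0.603, 0.001]
ft_force: [-0.3, 0.6, 0.0]
width: 0.0005
grasp_force: 0.0
```

```bash
python3 - <<'E'
from h import *
st=env.get_state();print(pose(st)[:2],st["width"],st["ft_force"])
E
```

```text
(array([0.52117042, 0.15350908, 0.09038458]), np.float64(-15.761503327563323)) 0.0005256503017621457 [-0.34127933  0.63828807  0.04890303]
```

move_arm(deltas=[[-0.03,0,-0.4,0,0,0,0],[0,0,-0.3,0,0,0,0],[0,0,-0.1,0,0,0,0],[0,0,0,0,0,0,0],[0,0,0,0,0,0,0],[0,0,0,0,0,0,0]])

```text
time_s: 18.48
tool_pos: [0.5198, 0.1534, 0.0729]
orientation: [-0.0, 0.797, 0.604, -0.0]
ft_force: [-0.2, -0.2, 0.1]
width: 0.0002
grasp_force: 0.0
```

move_arm(deltas=[[0,0,-0.05,0,0,0,0],[0,0,-0.05,0,0,0,0],[0,0,0,0,0,0,0],[0,0,0,0,0,0,0]])

```text
time_s: 18.82
tool_pos: [0.52, 0.1535, 0.0714]
orientation: [0.0, 0.797, 0.604, 0.0]
ft_force: [-1.9, -0.2, 4.1]
width: 0.0003
grasp_force: 1.9
```

move_arm(deltas=[[0,0,-0.05,0,0,0,0],[0,0,-0.05,0,0,0,0],[0,0,0,0,0,0,0],[0,0,0,0,0,0,0]])

```text
time_s: 19.15
tool_pos: [0.52, 0.1535, 0.07]
orientation: [0.0, 0.797, 0.604, 0.0]
ft_force: [-3.0, -1.7, 7.8]
width: 0.0007
grasp_force: 3.9
```

move_arm(deltas=[[0,0,-0.05,0,0,0,0],[0,0,-0.06,0,0,0,0],[0,0,0,0,0,0,0],[0,0,0,0,0,0,0],[0,0,0,0,0,0,0],[0,0,0,0,0,0,0]])

```text
time_s: 19.65
tool_pos: [0.52, 0.1535, 0.0687]
orientation: [0.0, 0.797, 0.604, 0.001]
ft_force: [-5.3, -0.8, 11.2]
width: 0.0004
grasp_force: 5.8
```

```bash
python3 look.py w7; python3 -c "
from h import *
st=env.get_state();print(st['ft_force'],st['tool_pos'],st['width'])"
```

```text
19.65 (array([0.52003536, 0.15352451, 0.06870683]), np.float64(-15.746388385244776))
bridge 2172 [0.52129792 0.15904871 0.06958107] ((520.3045043945312, 154.12937927246094), (28.50030517578125, 35.95563888549805), 75.41167449951172)
knob 0 0 along 0
[-4.6971344  -1.17064737 11.64607367] [0.52004869 0.15352004 0.06870642] 0.0001517893032793458
```

View pics/w7.png

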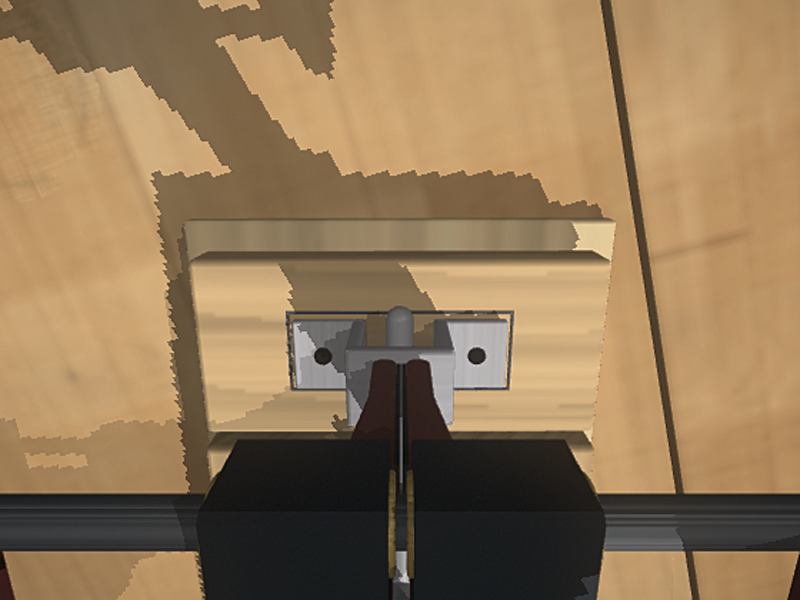

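The keeper is still inside its outline (287–513, 312–389), the rod runs through it, and the shut fingers press on the bridge's centre. I'll hold briefly to check that the force is steady.

move_arm(deltas=[[0,0,-0.01,0,0,0,0],[0,0,0,0,0,0,0],[0,0,0,0,0,0,0],[0,0,0,0,0,0,0],[0,0,0,0,0,0,0],[0,0,0,0,0,0,0],[0,0,0,0,0,0,0],[0,0,0,0,0,0,0],[0,0,0,0,0,0,0],[0,0,0,0,0,0,0]])

```text
time_s: 20.53
tool_pos: [0.52, 0.1535, 0.0686]
orientation: [0.0, 0.797, 0.604, 0.001]
ft_force: [-5.3, -0.5, 12.1]
width: 0.0004
grasp_force: 6.0
```

```bash
python3 -c "
from plant import env
print(env.close_job())"
```

```text
the job is handed in; nothing more can be done
None
```

The big keeper is flat and square inside its pencilled outline, the bolt is slid home through it to its stop, and I handed the job in at about 20.5 s with the closed gripper still pressing the keeper down at about 12 N.

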